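# Find the thick-walled vase by its heft and hold it over the strain viewer

### The arm

A 7-joint arm with a two-finger parallel gripper is mounted at the origin on the work surface. World frame = base frame: x ahead of the robot, y to its left, z up, the work surface at z = 0. Lengths are in m, angles in degrees, forces in N, time in s.
With the tool pointing down it reaches from about 0.425 to 0.875 m from the base axis. Payload 4.7 kg.
Tool frame: the origin (TCP) lies midway between the tips of the shut fingers; the grasp point (between the pads) lies 19 mm behind it; y points along the fingers, x is the direction in which the jaws open and shut, and the axes are right-handed (so a half turn about y gives the same grasp; the last joint's range is limited). The gripper opens to 87 mm and grips with 3 to 60 N. Pads are 19 mm wide; open, the fingers measure 117 mm over their backs; the gripper's body (75 mm by 190 mm) begins 51 mm behind the grasp point.
Start: joints at [70.995, 18.392, -4.016, 83.108, 1.295, 78.541, -3.26], TCP at [0.22, -0.612, 0.223] pointing down, gripper open.
Joint ranges: [-163.93, 163.93], [-17.29, 119.83], [-79.2, 71.16], [3.27, 140.29], [-89.18, 269.18], [5.43, 117.66], [-154.24, 154.24]. Speed limits (degrees/s): [147.25, 147.25, 180, 180, 180, 180, 180].

### API

Orientations are given as [roll, pitch, yaw] about the fixed x, y, z axes, in that order (R = Rz(yaw) Ry(pitch) Rx(roll)).
In Python, from cell import env gives the robot as it stands.
- The arm moves only by the tool carry_out, never from a script. Its argument "targets" is a list of rows, each a list of 2 entries, a list of its own where there are three numbers: the shift along the tool's x, y, z in mm, then the turn, a rotation vector about the tool's x, y, z in degrees. A call has 1 to 12 rows; each row shifts and turns the commanded pose from where the row before left it, along the tool's axes as they then stand; what a row does not reach is not made up. A row lasts 1/10 s, in which the tool goes at most 50 mm and 8.59 degrees, less where a joint would pass 70% of its speed; a pose out of reach is approached as far as the arm can. A call with a gripper value outside its range is refused whole. "jaw" is the opening, from 0 (shut) to 1 (fully open), set as the call begins (left out, the last holds). The fingers move at their own pace and stop on an object; "squeeze" is the grip in N (left out, the last holds). Time passes only in rows, so rows that do not move let the fingers close. It gives the time, the measured TCP pose, the force and the opening at its end, in the units of the state.
- env.get_obs(): the state, without advancing time (a new reading comes with each control period).
- env.read_camera(name): name is "scene" or "top"; returns the picture (384x512x3 uint8, red, green, blue); there is no depth.
- env.get_calibration(name): a dict with "fx", "fy", "cx", "cy" (pixels), "R" (3x3) and "t" (3): a world point X has camera coordinates R X + t. Camera axes: x right, y down, z forward; pixel columns grow to the right and rows downward; lengths in m; the calibration is good to about 2 mm. A picture is of the moment at which its call begins. get_calibration takes no time and is no camera call.
- env.sign_off(): hands the job in, once; it reports no verdict.
Trained networks look in the newest picture that a camera, given by its name, has taken for a name from the list of things; names that differ only in an ending like _2 or _b are one class to them, and where a whole thing is asked for, a point or a joint stands for the part that bears it (a point fixed in the world has none). Each returns a list of dicts, best first, with "p" (0 to 1); they miss things now and then, are a little off and sometimes report something else, mostly with a low value. They report only what shows in the picture. A call takes as long as a camera call. They do not tell look-alikes from the thing itself.
- env.outline_of(camera, label): "mask" (384x512 bool, what is visible of it) and "xy" ([column, row] in pixels, amid what is visible of it).
The state is a dict: "time_s": time; "qpos": joint angles; "joint_velocities": joint speeds; "effort": joint torques, N m; "tool_pos": TCP position; "tool_rot": TCP orientation; "force": force on the tool from outside, world axes, zero at the start; "wrist_torque": the same for the moment, N m; "grip_width": finger opening in m.
Only numpy, scipy, OpenCV 4.12 (cv2) and the standard library are available. Lean on these libraries where they do the work, as an engineer would, in place of code of your own. Each camera call takes 0.05 s, during which the arm holds its last target.

### The job

Two green bud vases from the annealing kiln look the same, but one was blown with thicker walls, and it is the one to check for strain: lift each vase clear of the felt mat in turn to feel its weight, setting a vase down only on the mat, gently and upright, and leave the lighter one standing there, let go. Finish holding the heavier vase still and upright over the middle of the strain viewer's lit screen with its foot about 8 cm above it, in your grip and touching nothing else. Do not knock the vases together or over, never touch the viewer, and leave the other things where they lie.

Things in the scene. Friction and masses are not known exactly. Their poses are not given: they have to be found in the camera images.
- vase_a_mid (a point): One of two look-alike bud vases of dark green glass, round, 160 mm tall: flat foot 54 mm across, belly 72 mm across 48 mm above the foot, straight neck 24 mm across from 106 to 148 mm above the foot, lip 33 mm across at the top. The point is on its axis, half-way up (80 mm above the foot), 47 mm below the middle of the neck; z points up the axis. It topples if knocked.
- vase_b_mid (a point): The other bud vase, of the same outside shape and size; the point is likewise on its axis, 80 mm above the foot. Either vase may stand in either place on the mat. They weigh between 0.16 and 0.53 kg, the thick-walled one at least 0.15 kg more than the other; only the weight tells them apart.
- felt_mat: Grey felt mat lying fixed on the bench, 240 mm along its x, 310 mm along its y, 6 mm thick, with the vases and a paperweight standing on it. Origin at the centre of its underside, at bench height; z up. It may be on the left or the right of the robot.
- strain_viewer: Strain viewer: a flat, grey, fixed light box, 220 mm along its x, 260 mm along its y, 40 mm high, with a lit white screen in a black frame on top. Origin at the centre of its underside, at bench height; z up.
- viewer_screen (a point): Centre of the viewer's lit screen (170 x 200 mm), on its surface, 41 mm above the bench; z points up, x and y as the viewer's. The screen's black frame stands 2 mm higher.
- paperweight: Amber glass paperweight, a dome 60 mm across and 44 mm high, loose on the near side of the mat; bystander. Origin at the centre of its underside.
- jacks_mid (a point): Glassblower's steel jacks (two blades on a sprung bow), about 250 mm long, 45 mm wide and 14 mm high, lying loose on the bench beyond the mat; bystander. Point at its middle, half-way up; x along the blades.
- analyser: Hand-held analyser, a black round filter frame 80 mm across with a handle, 14 mm high, loose on the bench beyond the viewer; bystander. Origin under the centre of the round frame; the handle reaches 131 mm from it towards its -x.
- paddle: Wooden paddle, 275 mm long, 85 mm wide, 26 mm high, loose on the bench to the far left; bystander. Origin under its length, 155 mm from the tip of the blade and 120 mm from the end of the handle; x towards the blade.
Things that resemble listed ones, but are neither listed nor needed, are in the scene too. Leave any orange or pink look-alike of the part that bears vase_b_mid alone.

How it is judged:
By the outcome, as a careful person would: the job done as asked, in the order asked, and still so for the second after the job is handed in, while the arm keeps its last pose, push and grip.
It also fails if it takes over 72 s, if anything falls off the work surface, if the arm or the gripper's body presses on something with over 40 N, if the wrist force passes 120 N, or if a joint passes its speed limit or range.

## Working session

There is one attempt and no reset: what is moved stays moved. The work goes in short steps, Python scripts to look and compute and a tool call to move; the robot and the scene stay as the last step left them, time stands still between calls to the robot, and variables do not carry over. Pictures are saved under pics/ and viewed, and the job is handed in when it is done.

Besides the shell and the picture viewer there is one more tool, called after ">>>" by a JSON object that holds its "name" and its "arguments". carry_out: Moves the arm, as the interface text tells. Its arguments: {"type":"object","properties":{"targets":{"type":"array","items":{"type":"array"}},"jaw":{"type":"number"},"squeeze":{"type":"number"}},"required":["targets"]}

```bash
ls; mkdir -p pics; python3 - <<'E'
from cell import env
import cv2
o=env.get_obs()
for k,v in o.items(): print(k,v)
for n in ["scene","top"]:
    im=env.read_camera(n); cv2.imwrite(f"pics/{n}0.png",im[:,:,::-1])
    c=env.get_calibration(n); print(n,c)
    for l in ["vase_a_mid","felt_mat","strain_viewer","paperweight","jacks_mid","analyser","paddle"]:
        print(l,[(round(d['p'],2),[round(float(x),1) for x in d['xy']],int(d['mask'].sum())) for d in env.outline_of(n,l)])
E
```

```text
pics
time_s 0.0
qpos [70.99226079 18.4388653  -4.01654002 83.17491481  1.29547203 78.54072402
 -3.2617283 ]
joint_velocities [ 0.01511355  0.06192798  0.09064751 -0.02006535  0.01803789 -0.07776763
  0.0978085 ]
effort [-2.45021447e-04 -4.91285133e+01 -4.04187161e-01 -3.12530851e+01
 -6.40695216e-02  4.37557453e-02  1.82603908e-04]
tool_pos [ 0.2201178  -0.61100563  0.22146375]
tool_rot [-90.00590916   0.10922968 -70.18319353]
force [-0.17409507  0.84320914 -0.05068236]
wrist_torque [ 0.02696988 -0.01118604 -0.04945055]
grip_width 0.08692066713427182
scene {'fx': 371.73015407507586, 'fy': 371.73015407507586, 'cx': 258.06060824996763, 'cy': 194.59312243527344, 'R': array([[-0.48147772,  0.87630623,  0.01632784],
       [ 0.68040465,  0.3854548 , -0.62327691],
       [-0.55247509, -0.28898441, -0.78183073]]), 't': array([ 0.10750696, -0.32095395,  1.42045555])}
vase_a_mid [(0.76, [308.4, 222.9], 841)]
felt_mat [(0.56, [279.6, 232.9], 5179)]
strain_viewer [(0.88, [172.5, 166.9], 4567)]
paperweight [(0.86, [284.6, 196.1], 270)]
jacks_mid [(0.82, [258.2, 267.8], 742), (0.56, [174.0, 168.4], 4561)]
analyser [(0.74, [254.0, 274.2], 622), (0.69, [173.5, 167.0], 4570), (0.6, [142.6, 211.4], 523)]
paddle [(0.75, [386.9, 303.0], 2353)]
top {'fx': 410.0167382697068, 'fy': 410.0167382697068, 'cx': 251.4560980654317, 'cy': 189.50332013184806, 'R': array([[ 0.00854961, -0.99970058,  0.02292713],
       [-0.98488429, -0.01238522, -0.17277022],
       [ 0.17300244, -0.02110345, -0.98469528]]), 't': array([0.11093421, 0.50812032, 1.29636947])}
vase_a_mid [(0.77, [196.3, 198.5], 387)]
felt_mat []
strain_viewer [(0.89, [342.6, 211.8], 5409)]
paperweight [(0.68, [233.5, 223.9], 260)]
jacks_mid [(0.83, [247.9, 151.2], 4), (0.56, [230.5, 221.7], 274)]
analyser [(0.71, [331.7, 158.4], 533)]
paddle [(0.57, [125.4, 172.4], 1466)]
```

View images.

```bash
python3 - <<'E'
import cv2
for n in ["scene","top"]:
    im=cv2.imread(f"pics/{n}0.png"); cv2.imwrite(f"pics/{n}0b.png",cv2.resize(im,(800,600),interpolation=cv2.INTER_CUBIC))
E
```

```text
(no output)
```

View pics/scene0b.png

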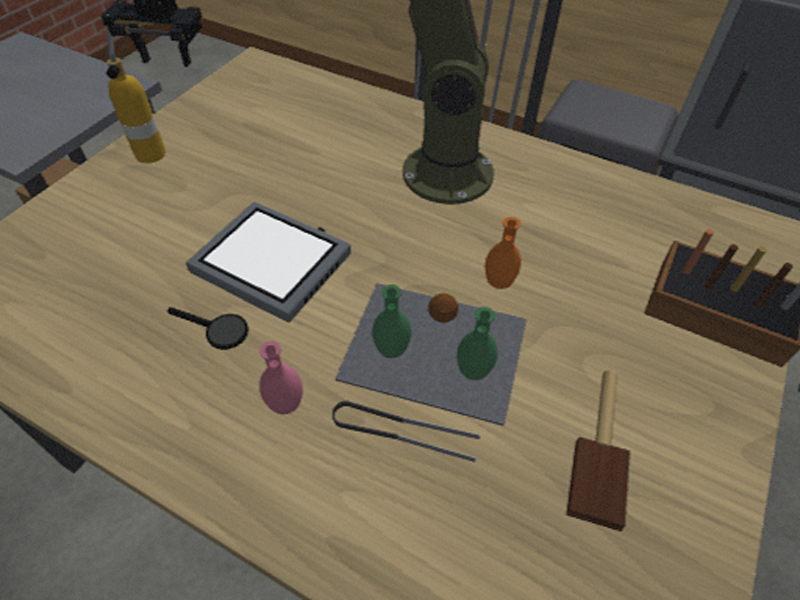

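View pics/top0b.png

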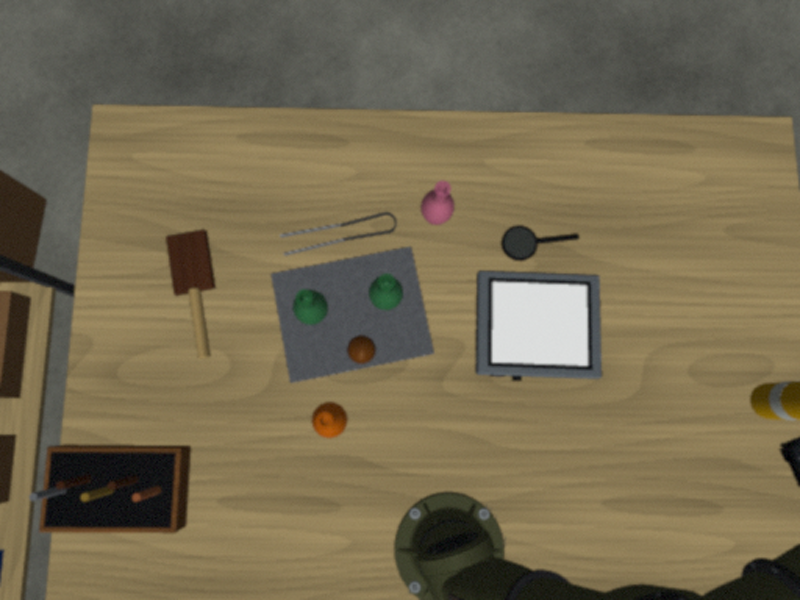

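```bash
cat > h.py <<'E'
import numpy as np,cv2
from scipy.optimize import minimize
from cell import env
def proj(c,X):
    p=np.asarray(X)@c['R'].T+c['t']; return np.c_[c['fx']*p[:,0]/p[:,2]+c['cx'],c['fy']*p[:,1]/p[:,2]+c['cy']]
prof=[(0,27),(24,33.5),(48,36),(75,28),(95,16),(106,12),(148,12),(160,16.5)]
def vase(x,y,z0=.006):
    th=np.linspace(0,2*np.pi,40,endpoint=False)
    return [np.c_[x+r/1e3*np.cos(th),y+r/1e3*np.sin(th),np.full(40,z0+h/1e3)] for h,r in prof]
def render(c,x,y,z0=.006,S=4):
    m=np.zeros((384*S,512*S),np.uint8); V=[proj(c,P) for P in vase(x,y,z0)]
    for a,b in zip(V,V[1:]):
        h=cv2.convexHull(np.r_[a,b].astype(np.float32)*S+S/2.); cv2.fillConvexPoly(m,h.astype(np.int32),255)
    return cv2.resize(m,(512,384),interpolation=cv2.INTER_AREA)/255.
def green(im):
    h=cv2.cvtColor(im,cv2.COLOR_RGB2HSV); return ((h[...,0]>55)&(h[...,0]<95)&(h[...,1]>90)).astype(np.uint8)
def ray(c,uv,z):
    d=np.array([(uv[0]-c['cx'])/c['fx'],(uv[1]-c['cy'])/c['fy'],1]); d=c['R'].T@d; o=-c['R'].T@c['t']; return o+d*(z-o[2])/d[2]
def load(f): return cv2.imread(f)[:,:,::-1].copy()
def blobs(g,mn=60):
    n,l,s,ce=cv2.connectedComponentsWithStats(g); return [(l==i,ce[i],s[i,4]) for i in range(1,n) if s[i,4]>mn]
E
python3 - <<'E'
from h import *
cs={n:env.get_calibration(n) for n in("scene","top")}
ims={n:load(f"pics/{n}0.png") for n in cs}
B={n:blobs(green(ims[n])) for n in cs}
for n in cs:
    for b in B[n]: print(n,b[1],b[2],ray(cs[n],b[1],.06))
for which in ("top","scene","both"):
  for b in B["top"]:
    x0=ray(cs["top"],b[1],.06)[:2]
    # pair
    sb=min(B["scene"],key=lambda q:np.hypot(*(ray(cs["scene"],q[1],.07)[:2]-x0)))
    def f(p):
        e=0
        for n,q in (("top",b),("scene",sb)):
            if which in(n,"both"): e+=((render(cs[n],*p)-q[0])**2).sum()
        return e
    r=minimize(f,x0,method="Nelder-Mead",options=dict(initial_simplex=[x0,x0+[.01,0],x0+[0,.01]],xatol=2e-4)); print(which,r.x,r.fun,np.hypot(*r.x))
# white screen
for n in cs:
    g=cv2.cvtColor(ims[n],cv2.COLOR_RGB2GRAY); w=(g>190).astype(np.uint8)
    bb=max(blobs(w),key=lambda q:q[2]); k=cv2.findContours(bb[0].astype(np.uint8),0,2)[0][0]
    ap=cv2.approxPolyDP(cv2.convexHull(k),6,True)[:,0]
    P=np.array([ray(cs[n],a,.041)[:2] for a in ap]);print(n,P.round(4).tolist(),P.mean(0))
    print('centroid',ray(cs[n],bb[1],.041), 'sides',np.hypot(*(P-np.roll(P,1,0)).T))
# mat corners from scene/top picture approx (800x600)
c=cs["top"]
for u in [(272,272),(411,248),(433,352),(291,381)]: print('mat',ray(c,np.array(u)*.64,.006).round(3))
for nm,u,z in [('pw',(361,349),.02),('orange',(330,420),.05),('pink',(437,207),.05),('jackL',(283,243),.007),('jackR',(395,222),.007)]: print(nm,ray(c,np.array(u)*.64,z).round(3))
E
```

```text
scene [250.5990991  206.51576577] 444 [0.50364771 0.12868772 0.06      ]
scene [306.15631692 220.56102784] 467 [0.47009851 0.28671042 0.06      ]
top [246.54647887 186.76619718] 355 [0.51269498 0.13257698 0.06      ]
top [197.99447514 196.02486188] 362 [0.48054701 0.28788093 0.06      ]
top [0.51336405 0.13180648] 33.70629757785467 0.5300147180045756
top [0.48144052 0.28781186] 39.1521261053441 0.560910545791319
scene [0.51343587 0.13365808] 314.4066128412149 0.5305477101316209
scene [0.48146463 0.28906902] 330.67592464436757 0.561577321366824
both [0.51335297 0.13361061] 349.5691349480969 0.5304555309959054
both [0.48156596 0.28902473] 369.8522106881968 0.5616414000923435
scene [[0.3762, -0.2811], [0.3766, -0.0908], [0.5418, -0.0932], [0.5383, -0.2854]] [ 0.45822716 -0.18763096]
centroid [ 0.46153254 -0.18432047  0.041     ] sides [0.16215088 0.19025979 0.16519617 0.19224935]
top [[0.5384, -0.0962], [0.5342, -0.2885], [0.3727, -0.2847], [0.374, -0.0932]] [ 0.45481215 -0.19065028]
centroid [ 0.45341368 -0.19003532  0.041     ] sides [0.1644372  0.19226755 0.16149979 0.19155087]
mat [0.563 0.376 0.006]
mat [0.62  0.077 0.006]
mat [0.394 0.029 0.006]
mat [0.33  0.327 0.006]
pw [0.398 0.182 0.02 ]
orange [0.252 0.241 0.05 ]
pink [0.7   0.024 0.05 ]
jackL [0.627 0.355 0.007]
jackR [0.678 0.112 0.007]
```

>>> {"name": "carry_out", "arguments": {"targets": [[[-2,-1,20],[0,-1.8,0]],[[-5,-2,38],[0,-3.5,0]],[[-6,-2,39],[0,-3.5,0]],[[-6,-2,39],[0,-3.5,0]],[[-6,-2,39],[0,-3.5,0]],[[-6,-2,38],[0,-3.5,0]],[[-6,-2,38],[0,-3.5,0]],[[-6,0,37],[0,-3.5,0]],[[-6,0,37],[0,-3.5,0]],[[-6,0,37],[0,-3.5,0]],[[-6,0,36],[0,-3.5,0]],[[-6,0,36],[0,-3.5,0]]], "jaw": 1}}

```text
time_s: 2.0
tool_pos: [0.5162, -0.2954, 0.2358]
tool_rot: [-90.0, -0.0, -29.6]
force: [0.5, -0.8, 1.0]
grip_width: 0.087
```

>>> {"name": "carry_out", "arguments": {"targets": [[[-6,0,36],[0,-3.5,0]],[[-6,0,36],[0,-3.5,0]],[[-6,0,35],[0,-3.5,0]],[[-6,0,35],[0,-3.5,0]],[[-3,0,35],[0,-3.5,0]],[[-1,0,35],[0,-3.5,0]],[[-1,0,35],[0,-3.5,0]],[[-1,0,33],[0,-3.5,0]],[[-1,0,25],[0,-3,0]],[[0,0,15],[0,-2,0]],[[0,0,0],[0,0,0]],[[0,0,0],[0,0,0]]]}}

```text
time_s: 3.2
tool_pos: [0.5712, 0.0152, 0.2355]
tool_rot: [-90.1, 0.0, 3.0]
force: [-0.3, -0.6, 0.0]
grip_width: 0.0871
```

>>> {"name": "carry_out", "arguments": {"targets": [[[-8,0,20],[0,0,0]],[[-14,0,34],[0,0,0]],[[-14,0,34],[0,0,0]],[[-11,0,23],[0,0,0]],[[-4.4,0,9.7],[0,0,0]],[[0,0,0],[0,-5.5,0]],[[0,0,0],[0,-6,0]],[[0,0,0],[0,0,0]],[[0,0,0],[0,0,0]]]}}

```text
time_s: 4.1
tool_pos: [0.5137, 0.133, 0.2354]
tool_rot: [-90.0, 0.0, 14.3]
force: [0.6, -1.1, -0.2]
grip_width: 0.0869
```

```bash
cat >> h.py <<'E'
def weigh(n=6):
    F=[];T=[]
    for i in range(n):
        env.read_camera("top"); o=env.get_obs(); F.append(o['force']);T.append(o['effort'])
    print('F',np.mean(F,0).round(3),'sd',np.std(F,0).round(2),'eff',np.mean(T,0).round(3))
    print(o['time_s'],'pos',np.round(o['tool_pos'],4),np.round(o['tool_rot'],2),'w',round(o['grip_width'],4))
    return o
def shift(o,tgt):
    from scipy.spatial.transform import Rotation as Ro
    R=Ro.from_euler('xyz',o['tool_rot'],degrees=True).as_matrix()
    print('shift mm (tool)',(R.T@(np.array(tgt)-o['tool_pos'])*1e3).round(1))
E
python3 - <<'E'
from h import *
o=weigh(6); shift(o,[.5134,.133,.114])
for n in("scene","top"):
    im=env.read_camera(n); cv2.imwrite(f"pics/{n}1.png",im[:,:,::-1])
a=cv2.imread("pics/scene1.png")[150:300,180:380]; b=cv2.imread("pics/top1.png")[110:260,150:350]
cv2.imwrite("pics/c1.png",cv2.resize(np.hstack([a,b]),(800,300),interpolation=cv2.INTER_CUBIC))
E
```

```text
F [ 0.004 -0.034  0.061] sd [0.79 0.58 0.28] eff [ 6.4000e-02 -2.9310e+01 -2.2750e+00 -3.1093e+01 -5.7000e-02  3.1000e-02
 -1.0000e-02]
4.4 pos [0.5134 0.1341 0.2355] [-90.     0.    14.56] w 0.0871
shift mm (tool) [ -0.2 121.5  -1.1]
```

View pics/c1.png

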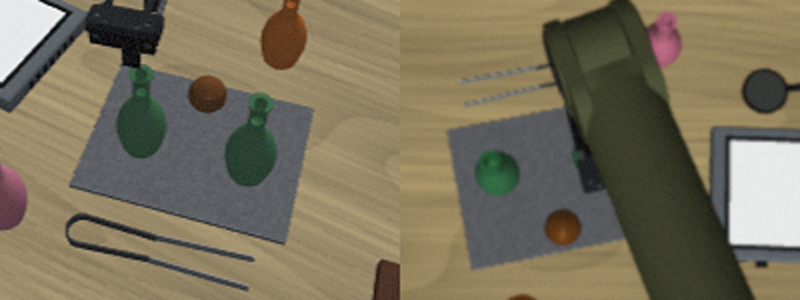

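The gripper hovers right over the near vase (crop left ~ (140,70)), well clear of the other. Descending.

>>> {"name": "carry_out", "arguments": {"targets": [[[0,12,0],[0,0,0]],[[0,18,0],[0,0,0]],[[0,18,0],[0,0,0]],[[0,18,0],[0,0,0]],[[0,18,0],[0,0,0]],[[0,18,0],[0,0,0]],[[0,12,0],[0,0,0]],[[0,7.5,0],[0,0,0]],[[0,0,0],[0,0,0]],[[0,0,0],[0,0,0]]]}}

```text
time_s: 5.5
tool_pos: [0.5137, 0.1344, 0.1144]
tool_rot: [-90.0, -0.0, 14.6]
force: [-0.1, 0.2, 0.1]
grip_width: 0.0868
```

```bash
python3 - <<'E'
from h import *
o=weigh(2)
im=env.read_camera("scene"); cv2.imwrite("pics/s2.png",cv2.resize(im[130:280,170:370,::-1],(800,600),interpolation=cv2.INTER_CUBIC))
E
```

```text
F [0.23  0.245 0.122] sd [0.27 0.25 0.08] eff [ 8.0000e-03 -3.2605e+01 -4.3370e+00 -2.8132e+01 -5.8000e-02  3.4000e-02
  0.0000e+00]
5.6 pos [0.514  0.1345 0.1149] [-9.002e+01 -9.000e-02  1.461e+01] w 0.0866
```

View pics/s2.png

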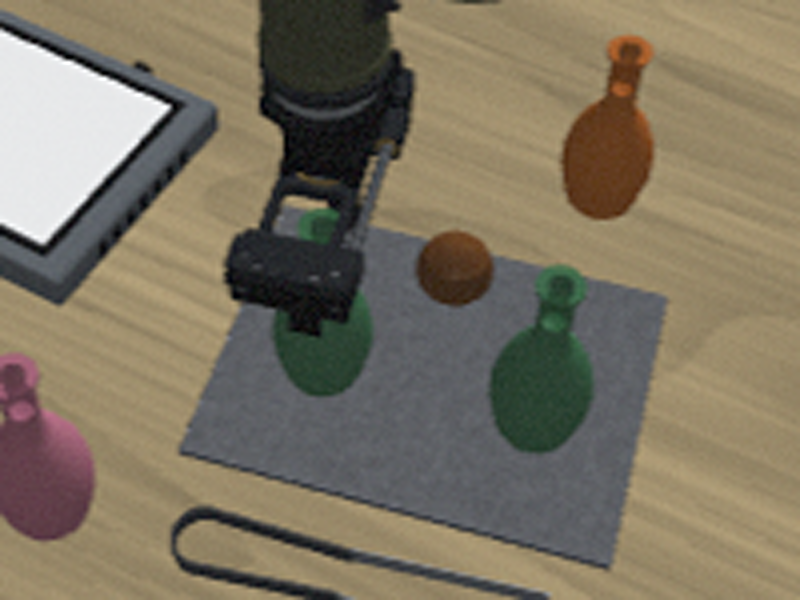

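>>> {"name": "carry_out", "arguments": {"targets": [[[0,0,0],[0,0,0]],[[0,0,0],[0,0,0]],[[0,0,0],[0,0,0]],[[0,0,0],[0,0,0]],[[0,0,0],[0,0,0]],[[0,0,0],[0,0,0]],[[0,0,0],[0,0,0]],[[0,0,0],[0,0,0]]], "jaw": 0, "squeeze": 6}}

```text
time_s: 6.45
tool_pos: [0.5135, 0.1343, 0.1141]
tool_rot: [-90.0, -0.0, 14.6]
force: [0.4, -1.3, -0.9]
grip_width: 0.0325
```

>>> {"name": "carry_out", "arguments": {"targets": [[[0,0,0],[0,0,0]],[[0,0,0],[0,0,0]],[[0,0,0],[0,0,0]]], "squeeze": 30}}

```text
time_s: 6.75
tool_pos: [0.5135, 0.1343, 0.1141]
tool_rot: [-90.0, -0.0, 14.6]
force: [1.3, 0.1, -0.3]
grip_width: 0.0314
```

```bash
python3 - <<'E'
from h import *
o=weigh(3)
im=env.read_camera("scene"); cv2.imwrite("pics/s3.png",cv2.resize(im[160:235,200:300,::-1],(800,600),interpolation=cv2.INTER_CUBIC))
E
```

```text
F [ 0.43   0.146 -0.076] sd [0.44 0.57 0.21] eff [ 1.0000e-03 -3.2836e+01 -4.4020e+00 -2.7808e+01 -1.1900e-01  3.6500e-01
 -1.0000e-03]
6.9 pos [0.5135 0.1343 0.1141] [-9.000e+01 -2.000e-02  1.461e+01] w 0.0312
```

View pics/s3.png

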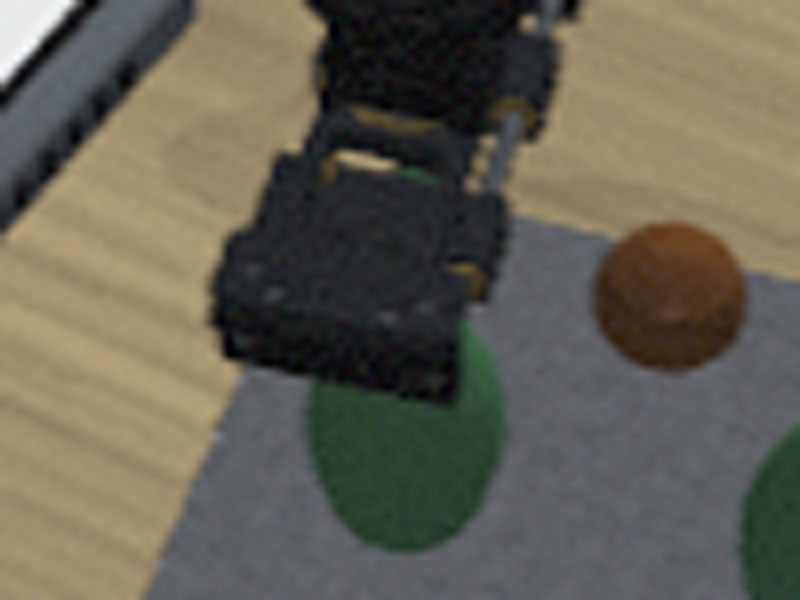

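```bash
python3 - <<'E'
from h import *
o=weigh(4); print(o['wrist_torque'])
im=env.read_camera("scene"); 
g0=green(load("pics/scene0.png")); g=green(im)
for G in(g0,g):
    s=G[200:,225:275]; ys,xs=np.nonzero(s); print('rows>=208 belly: cx',xs[ys>=8].mean()+225, 'bottom',ys.max()+200,'n',(ys>=8).sum(), [ (int(xs[ys==r].min()+225),int(xs[ys==r].max()+225)) for r in (8,12,16,20,24) if (ys==r).any()])
c=env.get_calibration("scene")
for z in (.114,.133,.184): print(z,proj(c,[[o['tool_pos'][0],o['tool_pos'][1],z]]))
E
```

```text
F [0.848 0.266 0.602] sd [0.32 0.23 0.32] eff [ 0.0000e+00 -3.2729e+01 -4.3860e+00 -2.7660e+01 -1.2500e-01  3.9600e-01
 -1.0000e-03]
7.15 pos [0.5134 0.1343 0.1141] [-9.001e+01 -1.000e-02  1.461e+01] w 0.0312
[ 0.05742756 -0.35160199 -0.03781248]
rows>=208 belly: cx 250.55752212389382 bottom 228 n 226 [(239, 261), (239, 262), (239, 261), (241, 259), (245, 256)]
rows>=208 belly: cx 250.58638743455498 bottom 228 n 191 [(241, 261), (239, 261), (239, 261), (241, 259), (243, 257)]
0.114 [[250.63542952 197.93920342]]
0.133 [[250.64048175 193.56059219]]
0.184 [[250.65482086 181.13333904]]
```

```bash
python3 - <<'E'
import cv2
im=cv2.imread("pics/scene1.png"); cv2.imwrite("pics/s4.png",cv2.resize(im[120:210,190:310],(800,600),interpolation=cv2.INTER_CUBIC))
E
```

```text
(no output)
```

View pics/s4.png

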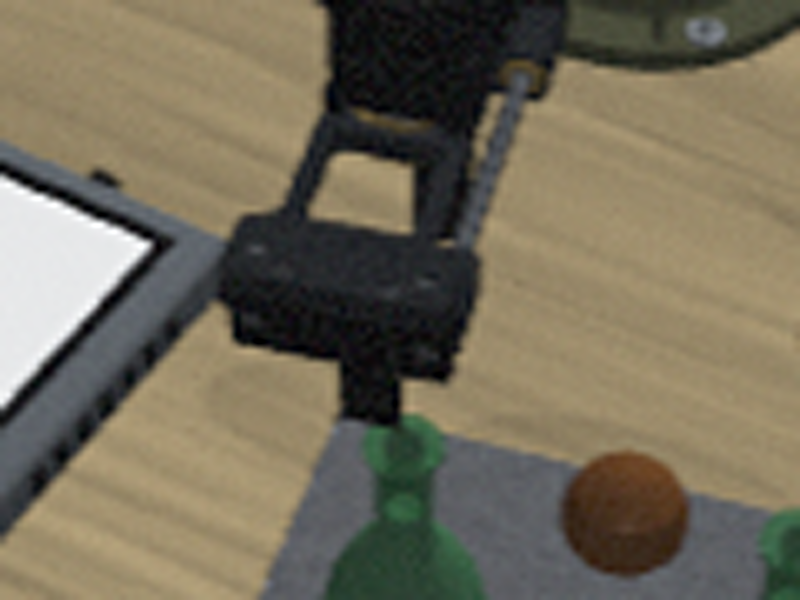

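>>> {"name": "carry_out", "arguments": {"targets": [[[0,0,0],[0,0,0]],[[0,0,0],[0,0,0]],[[0,0,0],[0,0,0]],[[0,0,0],[0,0,0]],[[0,0,0],[0,0,0]],[[0,0,0],[0,0,0]]], "jaw": 1, "squeeze": 10}}

```text
time_s: 7.8
tool_pos: [0.5132, 0.1342, 0.114]
tool_rot: [-90.0, 0.0, 14.6]
force: [0.1, -0.7, 0.1]
grip_width: 0.0717
```

>>> {"name": "carry_out", "arguments": {"targets": [[[0,-12,0],[0,0,0]],[[0,-20,0],[0,0,0]],[[0,-25,0],[0,0,0]],[[0,-25,0],[0,0,0]],[[0,-25,0],[0,0,0]],[[0,-13,0],[0,0,0]],[[0,0,0],[0,0,0]]]}}

```text
time_s: 8.5
tool_pos: [0.5145, 0.1347, 0.2363]
tool_rot: [-90.0, -0.2, 14.6]
force: [-0.1, 0.2, -0.3]
grip_width: 0.087
```

>>> {"name": "carry_out", "arguments": {"targets": [[[0,0,0],[3,0,0]],[[0,0,0],[6,0,0]],[[0,0,0],[6,0,0]],[[0,0,0],[6,0,0]],[[0,0,0],[6,0,0]],[[0,0,0],[6,0,0]],[[0,0,0],[6,0,0]],[[0,0,0],[6,0,0]],[[0,0,0],[5,0,0]],[[0,0,0],[0,0,0]],[[0,0,0],[0,0,0]]]}}

```text
time_s: 9.6
tool_pos: [0.5128, 0.1344, 0.2332]
tool_rot: [-40.0, 0.1, 14.6]
force: [0.6, 0.1, 0.7]
grip_width: 0.0872
```

```bash
cat >> h.py <<'E'
def grasp_tgt(v,yaw,h=.128,tilt=50,foot=.006):
    y=np.radians(yaw);t=np.radians(tilt); d=np.array([-np.sin(y)*np.sin(t),np.cos(y)*np.sin(t),-np.cos(t)])
    return np.array([v[0],v[1],foot+h])+.019*d
def gpose(o):
    from scipy.spatial.transform import Rotation as Ro
    R=Ro.from_euler('xyz',o['tool_rot'],degrees=True).as_matrix(); return R,o['tool_pos']-.019*R[:,1]
def info(v,tilt=50,h=.128):
    o=weigh(4); R,g=gpose(o); print('q',np.round(o['qpos'],1)); print('R cols',R.round(3).tolist()); print('grasp',g.round(4))
    x=R[:,0]; yaw=np.degrees(np.arctan2(x[1],x[0])); tg=np.array([v[0],v[1],.006+h]); print('tool shift to grasp',(R.T@(tg-g)*1e3).round(1)); 
    top=np.array([tg[0],tg[1],g[2]]); print('first level',(R.T@(top-g)*1e3).round(1),' then down',(R.T@(tg-top)*1e3).round(1)); return o
E
python3 - <<'E'
from h import *
info((.5134,.1330))
for n in("scene","top"):
    im=env.read_camera(n); cv2.imwrite(f"pics/{n}5.png",im[:,:,::-1])
a=cv2.imread("pics/scene5.png")[100:300,180:380]; b=cv2.imread("pics/top5.png")[80:280,150:350]
cv2.imwrite("pics/c5.png",cv2.resize(np.hstack([a,b]),(800,400),interpolation=cv2.INTER_CUBIC))
E
```

```text
F [0.319 0.667 0.088] sd [0.27 0.48 0.73] eff [ 6.0500e-01 -3.8775e+01 -7.2380e+00 -2.6581e+01 -3.3470e+00  1.7970e+00
 -3.2000e-02]
9.8 pos [0.5131 0.1355 0.2348] [-40.12  -0.09  14.75] w 0.0868
q [ 42.4  21.7 -38.6  97.5 -33.4  85.   27.5]
R cols [[0.967, -0.194, -0.165], [0.255, 0.74, 0.623], [0.001, -0.644, 0.765]]
grasp [0.5168 0.1215 0.2471]
tool shift to grasp [ -0.5  82.  -78.8]
first level [-0.3  9.2  7.7]  then down [ -0.2  72.9 -86.5]
```

View pics/c5.png

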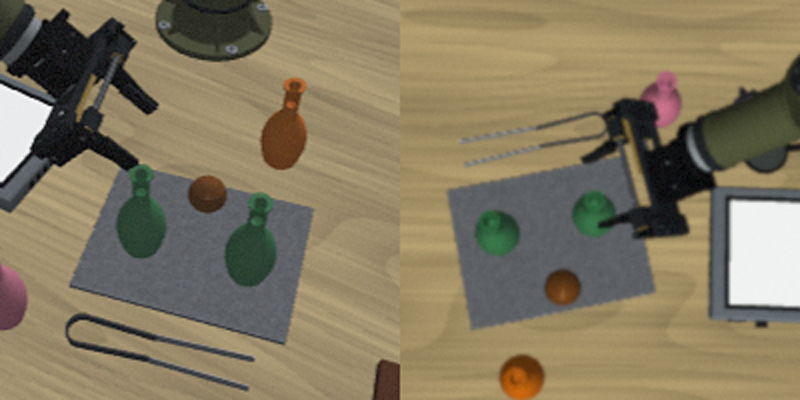

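>>> {"name": "carry_out", "arguments": {"targets": [[[0,9,7.5],[0,0,0]],[[0,6,-7.1],[0,0,0]],[[0,10,-11.9],[0,0,0]],[[0,12,-14.2],[0,0,0]],[[0,12,-14.2],[0,0,0]],[[0,12,-14.2],[0,0,0]],[[0,11,-13.1],[0,0,0]],[[0,6,-7.1],[0,0,0]],[[0,4,-4.7],[0,0,0]],[[0,0,0],[0,0,0]],[[0,0,0],[0,0,0]]]}}

```text
time_s: 11.0
tool_pos: [0.5106, 0.146, 0.1213]
tool_rot: [-40.0, -0.0, 14.6]
force: [0.1, 1.0, 0.9]
grip_width: 0.0872
```

```bash
python3 - <<'E'
from h import *
info((.5134,.1330))
for n in("scene","top"):
    im=env.read_camera(n); cv2.imwrite(f"pics/{n}6.png",im[:,:,::-1])
a=cv2.imread("pics/scene6.png")[140:240,200:300]; b=cv2.imread("pics/top6.png")[130:230,200:300]
cv2.imwrite("pics/c6.png",cv2.resize(np.hstack([a,b]),(800,400),interpolation=cv2.INTER_CUBIC))
E
```

```text
F [ 0.23  -0.149  0.014] sd [0.29 0.2  0.7 ] eff [-3.0000e-03 -4.2971e+01 -9.8570e+00 -2.2861e+01 -3.1340e+00  2.1330e+00
 -2.8000e-02]
11.2 pos [0.5107 0.1459 0.1213] [-40.05  -0.06  14.62] w 0.0871
q [ 40.1  29.4 -37.1 102.9 -30.7  74.   32.8]
R cols [[0.968, -0.192, -0.163], [0.252, 0.741, 0.622], [0.001, -0.643, 0.766]]
grasp [0.5143 0.1318 0.1336]
tool shift to grasp [-0.6  0.8  1.2]
first level [-0.6  1.1  0.9]  then down [ 0.  -0.3  0.3]
```

View pics/c6.png

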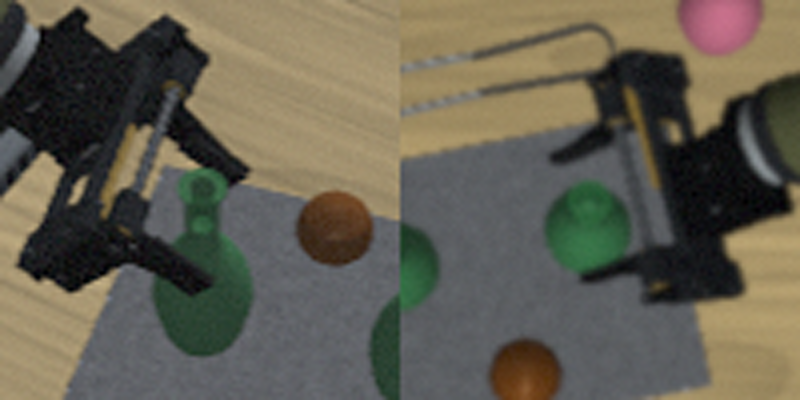

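Neck is centred between the tilted fingers, everything clear. Closing.

>>> {"name": "carry_out", "arguments": {"targets": [[[0,1,1],[0,0,0]],[[0,0,0],[0,0,0]],[[0,0,0],[0,0,0]],[[0,0,0],[0,0,0]],[[0,0,0],[0,0,0]],[[0,0,0],[0,0,0]],[[0,0,0],[0,0,0]],[[0,0,0],[0,0,0]],[[0,0,0],[0,0,0]],[[0,0,0],[0,0,0]]], "jaw": 0, "squeeze": 6}}

```text
time_s: 12.3
tool_pos: [0.5103, 0.1473, 0.121]
tool_rot: [-40.0, -0.0, 14.6]
force: [0.9, 0.3, 0.7]
grip_width: 0.0239
```

>>> {"name": "carry_out", "arguments": {"targets": [[[0,0,0],[0,0,0]],[[0,0,0],[0,0,0]],[[0,0,0],[0,0,0]]], "squeeze": 30}}

```text
time_s: 12.6
tool_pos: [0.5102, 0.1473, 0.121]
tool_rot: [-40.0, -0.0, 14.6]
force: [1.3, 0.8, 0.1]
grip_width: 0.0229
```

```bash
python3 - <<'E'
from h import *
o=info((.5134,.1330)); print(o['wrist_torque'])
E
```

```text
F [1.94  0.626 0.191] sd [0.35 0.26 0.19] eff [ 1.8000e-02 -4.2876e+01 -9.7020e+00 -2.1809e+01 -2.7230e+00  2.6730e+00
 -1.2100e-01]
12.8 pos [0.5101 0.1473 0.121 ] [-4.00e+01 -2.00e-02  1.46e+01] w 0.0233
q [ 40.   29.4 -37.1 103.  -30.8  73.9  32.8]
R cols [[0.968, -0.193, -0.162], [0.252, 0.741, 0.622], [0.0, -0.643, 0.766]]
grasp [0.5138 0.1332 0.1333]
tool shift to grasp [-0.4 -0.6  0.5]
first level [-0.4 -0.1 -0.1]  then down [ 0.  -0.5  0.6]
[-0.67248405 -0.65120676 -0.30882345]
```

Now on the neck (24 mm). Lifting.

>>> {"name": "carry_out", "arguments": {"targets": [[[0,-2,2.4],[0,0,0]],[[0,-4,4.8],[0,0,0]],[[0,-6,7.1],[0,0,0]],[[0,-8,9.5],[0,0,0]],[[0,-6,7.1],[0,0,0]],[[0,-3,3.6],[0,0,0]],[[0,0,0],[0,0,0]],[[0,0,0],[0,0,0]],[[0,0,0],[0,0,0]],[[0,0,0],[0,0,0]]]}}

```text
time_s: 13.8
tool_pos: [0.5096, 0.1472, 0.1656]
tool_rot: [-40.0, 0.0, 14.6]
force: [-0.4, 0.5, -3.9]
grip_width: 0.023
```

```bash
python3 - <<'E'
from h import *
o=weigh(10); print(o['wrist_torque'])
for n in("scene","top"):
    im=env.read_camera(n); cv2.imwrite(f"pics/{n}7.png",im[:,:,::-1])
a=cv2.imread("pics/scene7.png")[140:240,200:300]; b=cv2.imread("pics/top7.png")[130:230,200:300]
cv2.imwrite("pics/c7.png",cv2.resize(np.hstack([a,b]),(800,400),interpolation=cv2.INTER_CUBIC))
E
```

```text
F [-0.089  0.166 -4.093] sd [0.51 0.38 0.41] eff [ 3.0000e-03 -4.2625e+01 -9.8170e+00 -2.6002e+01 -4.2140e+00  2.5810e+00
 -2.6000e-02]
14.3 pos [0.5099 0.1472 0.166 ] [-40.01  -0.    14.62] w 0.0228
[-1.44420236 -0.54319812 -0.03073543]
```

View pics/c7.png

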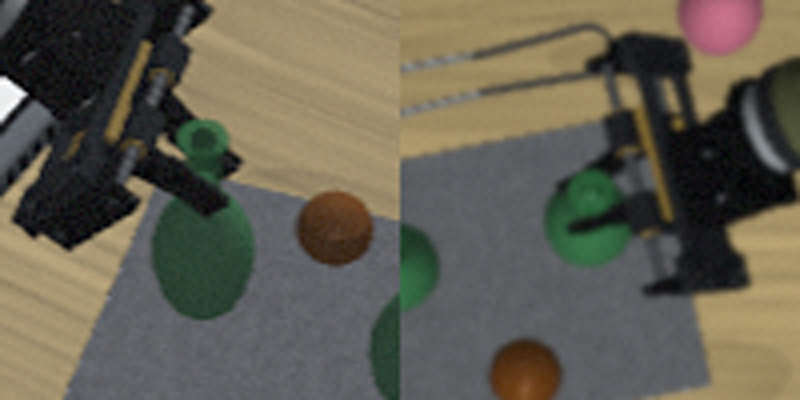

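Upright and clear; 4.1 N ≈ 0.42 kg. By the given range it must be the heavier, but the other has to be lifted too. Setting it back.

>>> {"name": "carry_out", "arguments": {"targets": [[[0,3,-3.6],[0,0,0]],[[0,6,-7.1],[0,0,0]],[[0,7,-8.3],[0,0,0]],[[0,6,-7.1],[0,0,0]],[[0,3,-3.6],[0,0,0]],[[0,1.5,-1.8],[0,0,0]],[[0,0.7,-0.8],[0,0,0]],[[0,0.6,-0.7],[0,0,0]],[[0,0.6,-0.7],[0,0,0]],[[0,0.6,-0.7],[0,0,0]],[[0,0,0],[0,0,0]],[[0,0,0],[0,0,0]]]}}

```text
time_s: 15.6
tool_pos: [0.5099, 0.1473, 0.1211]
tool_rot: [-40.0, -0.0, 14.6]
force: [0.8, 0.2, -4.1]
grip_width: 0.0232
```

```bash
python3 - <<'E'
from h import *
o=weigh(4); print(o['wrist_torque'])
E
```

```text
F [-0.267 -0.125 -4.271] sd [0.56 0.36 0.56] eff [-3.0000e-03 -4.4430e+01 -1.0823e+01 -2.4181e+01 -4.0400e+00  2.7390e+00
 -2.7000e-02]
15.8 pos [0.5099 0.1473 0.121 ] [-40.01  -0.    14.61] w 0.0231
[-1.43367205 -0.54295207 -0.00991594]
```

>>> {"name": "carry_out", "arguments": {"targets": [[[0,0.3,-0.4],[0,0,0]],[[0,0,0],[0,0,0]],[[0,0,0],[0,0,0]]]}}

```text
time_s: 16.1
tool_pos: [0.5101, 0.1475, 0.121]
tool_rot: [-40.0, -0.0, 14.6]
force: [0.0, -0.1, -0.8]
grip_width: 0.0234
```

>>> {"name": "carry_out", "arguments": {"targets": [[[0,0.3,-0.4],[0,0,0]],[[0,0,0],[0,0,0]],[[0,0,0],[0,0,0]]]}}

```text
time_s: 16.4
tool_pos: [0.5103, 0.1476, 0.1208]
tool_rot: [-40.0, -0.0, 14.6]
force: [0.6, -0.3, 4.3]
grip_width: 0.0231
```

>>> {"name": "carry_out", "arguments": {"targets": [[[0,-0.2,0.2],[0,0,0]],[[0,0,0],[0,0,0]],[[0,0,0],[0,0,0]]], "squeeze": 6}}

```text
time_s: 16.7
tool_pos: [0.5105, 0.1475, 0.1207]
tool_rot: [-40.0, -0.1, 14.6]
force: [1.6, 0.9, 3.3]
grip_width: 0.0236
```

>>> {"name": "carry_out", "arguments": {"targets": [[[0,0,0],[0,0,0]],[[0,0,0],[0,0,0]],[[0,0,0],[0,0,0]],[[0,0,0],[0,0,0]],[[0,0,0],[0,0,0]],[[0,0,0],[0,0,0]],[[0,0,0],[0,0,0]]], "jaw": 1}}

```text
time_s: 17.4
tool_pos: [0.5099, 0.1472, 0.1202]
tool_rot: [-40.0, 0.0, 14.6]
force: [-0.4, -0.1, 0.1]
grip_width: 0.0719
```

>>> {"name": "carry_out", "arguments": {"targets": [[[0,-3,3.6],[0,0,0]],[[0,-8,9.5],[0,0,0]],[[0,-14,16.7],[0,0,0]],[[0,-16,19.1],[0,0,0]],[[0,-16,19.1],[0,0,0]],[[0,-10,11.9],[0,0,0]],[[0,-6,7.1],[0,0,0]],[[0,0,0],[0,0,0]]]}}

```text
time_s: 18.2
tool_pos: [0.5104, 0.1473, 0.2348]
tool_rot: [-40.1, -0.1, 14.6]
force: [-0.3, -0.7, -1.1]
grip_width: 0.087
```

```bash
cat >> h.py <<'E'
def fitscene(tag,only=None):
    cs={n:env.get_calibration(n) for n in("scene","top")}; out=[]
    ims={n:env.read_camera(n) for n in cs}
    for n in cs: cv2.imwrite(f"pics/{n}{tag}.png",ims[n][:,:,::-1])
    B={n:blobs(green(ims[n])) for n in cs}
    for sb in B["scene"]:
        x0=ray(cs["scene"],sb[1],.06)[:2]+[.01,.003]
        L=[("scene",sb)]
        for tb in B["top"]:
            if np.hypot(*(ray(cs["top"],tb[1],.06)[:2]-x0))<.03: L.append(("top",tb))
        f=lambda p:sum(((render(cs[n],*p)-q[0])**2).sum() for n,q in L)
        r=minimize(f,x0,method="Nelder-Mead",options=dict(initial_simplex=[x0,x0+[.01,0],x0+[0,.01]],xatol=2e-4)); print('vase',r.x.round(4),r.fun.round(0),[ (n,int(q[2])) for n,q in L])
    a=cv2.imread(f"pics/scene{tag}.png")[100:300,180:380]; b=cv2.imread(f"pics/top{tag}.png")[80:280,150:350]
    cv2.imwrite(f"pics/c{tag}.png",cv2.resize(np.hstack([a,b]),(800,400),interpolation=cv2.INTER_CUBIC))
E
python3 - <<'E'
from h import *
fitscene(8); info((.4815,.2885))
E
```

```text
vase [0.5133 0.1338] 397.0 [('scene', 435), ('top', 317)]
vase [0.4815 0.2889] 413.0 [('scene', 432), ('top', 355)]
F [-0.045 -0.342 -0.366] sd [0.55 0.53 0.52] eff [-1.3000e-02 -3.9326e+01 -7.7730e+00 -2.7009e+01 -3.4610e+00  1.8120e+00
 -2.8000e-02]
18.5 pos [0.5095 0.1472 0.233 ] [-39.95   0.09  14.61] w 0.0871
q [ 42.1  21.3 -39.   98.4 -34.   84.1  27.1]
R cols [[0.968, -0.194, -0.161], [0.252, 0.742, 0.622], [-0.002, -0.642, 0.767]]
grasp [0.5132 0.1331 0.2452]
tool shift to grasp [  8.7 192.8  16.4]
first level [  8.5 121.4 101.7]  then down [  0.2  71.4 -85.3]
```

View pics/c8.png

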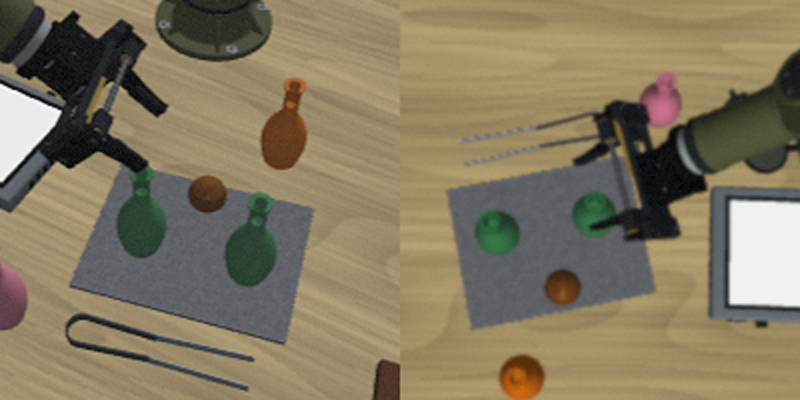

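>>> {"name": "carry_out", "arguments": {"targets": [[[0.5,10,9],[0,0,0]],[[1,18,15],[0,0,0]],[[2,25,21],[0,0,0]],[[2,26,21],[0,0,0]],[[1.5,22,18],[0,0,0]],[[1,14,12],[0,0,0]],[[0.5,6.5,5.5],[0,0,0]],[[0,0,0],[0,0,0]],[[0,0,0],[0,0,0]]]}}

```text
time_s: 19.4
tool_pos: [0.4789, 0.3016, 0.2332]
tool_rot: [-40.0, 0.0, 14.5]
force: [0.8, -0.4, -0.6]
grip_width: 0.0871
```

```bash
python3 - <<'E'
from h import *
info((.4815,.2887))
E
```

```text
F [-0.07  -0.366  0.008] sd [0.76 0.38 0.64] eff [-3.7200e-01 -3.2922e+01 -7.1850e+00 -2.7575e+01 -3.5240e+00  1.3500e+00
 -2.7000e-02]
19.6 pos [0.4791 0.3014 0.2333] [-4.001e+01  2.000e-02  1.448e+01] w 0.0867
q [ 33.7  16.9 -45.1 104.4 -40.1  72.6  19.6]
R cols [[0.968, -0.192, -0.161], [0.25, 0.742, 0.623], [-0.0, -0.643, 0.766]]
grasp [0.4827 0.2873 0.2455]
tool shift to grasp [ -0.8  73.  -84.3]
first level [-0.8  1.3  1.1]  then down [  0.   71.7 -85.4]
```

>>> {"name": "carry_out", "arguments": {"targets": [[[-0.8,1,1],[0,0,0]],[[0,5,-6],[0,0,0]],[[0,10,-11.9],[0,0,0]],[[0,12,-14.3],[0,0,0]],[[0,12,-14.3],[0,0,0]],[[0,12,-14.3],[0,0,0]],[[0,10,-11.9],[0,0,0]],[[0,7,-8.3],[0,0,0]],[[0,3.5,-4.2],[0,0,0]],[[0,0,0],[0,0,0]],[[0,0,0],[0,0,0]]]}}

```text
time_s: 20.7
tool_pos: [0.4774, 0.304, 0.1229]
tool_rot: [-40.0, -0.0, 14.6]
force: [0.8, 0.3, 0.3]
grip_width: 0.0873
```

```bash
python3 - <<'E'
from h import *
info((.4815,.2887)); fitscene(9)
E
```

```text
F [0.166 0.384 0.321] sd [0.61 0.27 0.43] eff [-1.2000e-02 -3.7470e+01 -9.8770e+00 -2.3263e+01 -3.0870e+00  1.7210e+00
 -2.8000e-02]
20.9 pos [0.4775 0.3038 0.1229] [-40.04  -0.07  14.61] w 0.087
q [ 31.   26.  -43.3 109.2 -37.3  61.8  25.9]
R cols [[0.968, -0.192, -0.163], [0.252, 0.741, 0.622], [0.001, -0.643, 0.766]]
grasp [0.4811 0.2897 0.1351]
tool shift to grasp [ 0.1 -0.1 -1.6]
first level [ 0.1 -0.8 -0.7]  then down [-0.   0.7 -0.9]
vase [0.5134 0.1336] 529.0 [('scene', 434), ('top', 184)]
vase [0.4818 0.2886] 543.0 [('scene', 379), ('top', 282)]
```

View pics/c9.png

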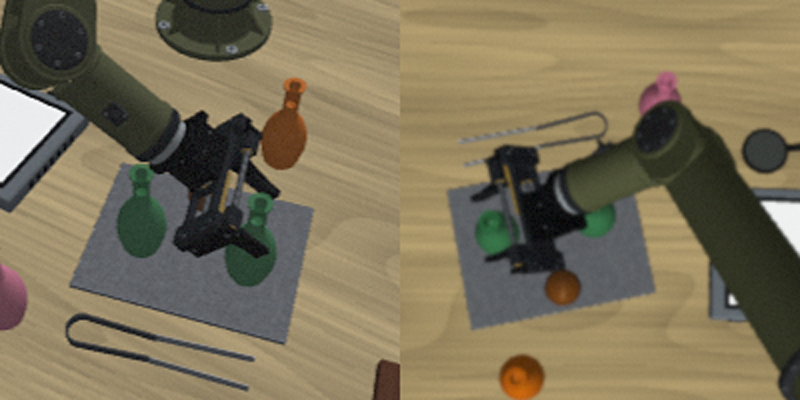

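Straddling the far vase with the wrist clear above the near one. Closing.

>>> {"name": "carry_out", "arguments": {"targets": [[[0,0,-1],[0,0,0]],[[0,0,0],[0,0,0]],[[0,0,0],[0,0,0]],[[0,0,0],[0,0,0]],[[0,0,0],[0,0,0]],[[0,0,0],[0,0,0]],[[0,0,0],[0,0,0]],[[0,0,0],[0,0,0]],[[0,0,0],[0,0,0]],[[0,0,0],[0,0,0]]], "jaw": 0, "squeeze": 6}}

```text
time_s: 22.0
tool_pos: [0.4775, 0.3031, 0.1217]
tool_rot: [-40.0, -0.0, 14.6]
force: [1.3, 0.6, -0.7]
grip_width: 0.0238
```

>>> {"name": "carry_out", "arguments": {"targets": [[[0,0,0],[0,0,0]],[[0,0,0],[0,0,0]],[[0,0,0],[0,0,0]]], "squeeze": 30}}

```text
time_s: 22.3
tool_pos: [0.4775, 0.3031, 0.1217]
tool_rot: [-40.0, -0.0, 14.6]
force: [0.8, 0.6, -0.2]
grip_width: 0.0232
```

>>> {"name": "carry_out", "arguments": {"targets": [[[0,-2,2.4],[0,0,0]],[[0,-4,4.8],[0,0,0]],[[0,-6,7.1],[0,0,0]],[[0,-8,9.5],[0,0,0]],[[0,-6,7.1],[0,0,0]],[[0,-3,3.6],[0,0,0]],[[0,0,0],[0,0,0]],[[0,0,0],[0,0,0]],[[0,0,0],[0,0,0]],[[0,0,0],[0,0,0]]]}}

```text
time_s: 23.3
tool_pos: [0.477, 0.3031, 0.1663]
tool_rot: [-40.0, 0.0, 14.6]
force: [0.2, -0.5, -1.9]
grip_width: 0.0232
```

```bash
python3 - <<'E'
from h import *
o=weigh(10)
for n in("scene","top"):
    im=env.read_camera(n); cv2.imwrite(f"pics/{n}10.png",im[:,:,::-1])
a=cv2.imread("pics/scene10.png")[100:300,180:380]; b=cv2.imread("pics/top10.png")[80:280,150:350]
cv2.imwrite("pics/c10.png",cv2.resize(np.hstack([a,b]),(800,400),interpolation=cv2.INTER_CUBIC))
E
```

```text
F [ 0.261  0.08  -2.07 ] sd [0.49 0.49 0.47] eff [ 3.0000e-03 -3.6121e+01 -9.1220e+00 -2.6093e+01 -3.7760e+00  1.8150e+00
 -2.7000e-02]
23.8 pos [0.4772 0.3031 0.1667] [-40.     0.    14.61] w 0.0231
```

View pics/c10.png

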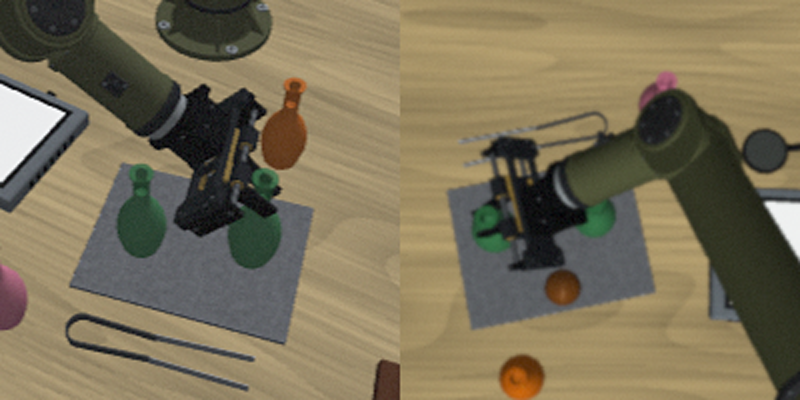

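2.1 N ≈ 0.21 kg: the lighter. Setting it down in place.

>>> {"name": "carry_out", "arguments": {"targets": [[[0,3,-3.6],[0,0,0]],[[0,6,-7.1],[0,0,0]],[[0,7,-8.3],[0,0,0]],[[0,6,-7.1],[0,0,0]],[[0,3,-3.6],[0,0,0]],[[0,1.5,-1.8],[0,0,0]],[[0,0.7,-0.8],[0,0,0]],[[0,0.6,-0.7],[0,0,0]],[[0,0.6,-0.7],[0,0,0]],[[0,0.4,-0.5],[0,0,0]],[[0,0,0],[0,0,0]],[[0,0,0],[0,0,0]]]}}

```text
time_s: 25.1
tool_pos: [0.4773, 0.3032, 0.1221]
tool_rot: [-40.0, -0.0, 14.6]
force: [0.5, 0.7, -2.4]
grip_width: 0.0232
```

>>> {"name": "carry_out", "arguments": {"targets": [[[0,0.2,-0.3],[0,0,0]],[[0,0,0],[0,0,0]],[[0,0,0],[0,0,0]]]}}

```text
time_s: 25.4
tool_pos: [0.4773, 0.3032, 0.1217]
tool_rot: [-40.0, -0.0, 14.6]
force: [-0.4, -0.0, -0.8]
grip_width: 0.023
```

>>> {"name": "carry_out", "arguments": {"targets": [[[0,0.2,-0.3],[0,0,0]],[[0,0,0],[0,0,0]],[[0,0,0],[0,0,0]]]}}

```text
time_s: 25.7
tool_pos: [0.4774, 0.3033, 0.1216]
tool_rot: [-40.0, -0.0, 14.6]
force: [0.2, -0.8, 0.5]
grip_width: 0.0233
```

Contact made (force ~0). Release, rise.

>>> {"name": "carry_out", "arguments": {"targets": [[[0,0,0],[0,0,0]],[[0,0,0],[0,0,0]]], "squeeze": 6}}

```text
time_s: 25.9
tool_pos: [0.4773, 0.3031, 0.1214]
tool_rot: [-40.0, -0.0, 14.6]
force: [0.2, -0.2, -0.0]
grip_width: 0.024
```

>>> {"name": "carry_out", "arguments": {"targets": [[[0,0,0],[0,0,0]],[[0,0,0],[0,0,0]],[[0,0,0],[0,0,0]],[[0,0,0],[0,0,0]],[[0,0,0],[0,0,0]],[[0,0,0],[0,0,0]],[[0,0,0],[0,0,0]],[[0,0,0],[0,0,0]]], "jaw": 1}}

```text
time_s: 26.7
tool_pos: [0.4772, 0.3031, 0.1212]
tool_rot: [-40.0, 0.0, 14.6]
force: [0.2, -0.3, 0.4]
grip_width: 0.08
```

>>> {"name": "carry_out", "arguments": {"targets": [[[0,-3,3.6],[0,0,0]],[[0,-8,9.5],[0,0,0]],[[0,-14,16.7],[0,0,0]],[[0,-16,19.1],[0,0,0]],[[0,-16,19.1],[0,0,0]],[[0,-10,11.9],[0,0,0]],[[0,-5,6],[0,0,0]],[[0,0,0],[0,0,0]]]}}

```text
time_s: 27.5
tool_pos: [0.4776, 0.3032, 0.2341]
tool_rot: [-40.1, -0.1, 14.6]
force: [0.2, 0.0, 0.4]
grip_width: 0.0869
```

>>> {"name": "carry_out", "arguments": {"targets": [[[-0.5,-8,-7],[0,0,0]],[[-1,-18,-15],[0,0,0]],[[-2,-25,-21],[0,0,0]],[[-2,-26,-21],[0,0,0]],[[-1.5,-22,-18],[0,0,0]],[[-1,-14,-12],[0,0,0]],[[-0.5,-6.5,-5.5],[0,0,0]],[[0,0,0],[0,0,0]],[[0,0,0],[0,0,0]]]}}

```text
time_s: 28.4
tool_pos: [0.5076, 0.152, 0.234]
tool_rot: [-39.9, 0.0, 14.7]
force: [0.7, -0.2, -0.6]
grip_width: 0.087
```

```bash
python3 - <<'E'
from h import *
fitscene(11); info((.5134,.1335))
E
```

```text
vase [0.5135 0.1333] 394.0 [('scene', 445), ('top', 310)]
vase [0.4801 0.2885] 407.0 [('scene', 433), ('top', 359)]
F [ 0.082  0.047 -0.087] sd [0.26 0.3  0.47] eff [ 5.3000e-02 -3.8486e+01 -7.5900e+00 -2.6851e+01 -3.4440e+00  1.7930e+00
 -2.9000e-02]
28.7 pos [0.5079 0.1514 0.2341] [-4.001e+01 -1.000e-02  1.470e+01] w 0.0871
q [ 42.   20.9 -39.3  98.7 -34.2  83.8  27. ]
R cols [[0.967, -0.194, -0.163], [0.254, 0.741, 0.622], [0.0, -0.643, 0.766]]
grasp [0.5115 0.1373 0.2463]
tool shift to grasp [  0.8  69.  -88.7]
first level [ 0.8 -3.2 -2.7]  then down [ -0.   72.2 -86. ]
```

View pics/c11.png

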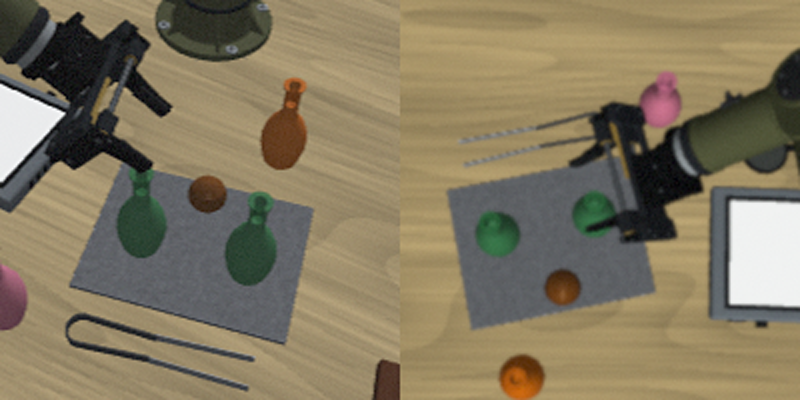

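Both stand upright in place. Back onto the near (heavier) vase.

>>> {"name": "carry_out", "arguments": {"targets": [[[0.5,-3.2,-2.7],[0,0,0]],[[0,5,-6],[0,0,0]],[[0,10,-11.9],[0,0,0]],[[0,12,-14.3],[0,0,0]],[[0,12,-14.3],[0,0,0]],[[0,12,-14.3],[0,0,0]],[[0,10,-11.9],[0,0,0]],[[0,7,-8.3],[0,0,0]],[[0,4,-4.8],[0,0,0]],[[0,0,0],[0,0,0]],[[0,0,0],[0,0,0]]]}}

```text
time_s: 29.8
tool_pos: [0.5101, 0.1467, 0.1224]
tool_rot: [-40.0, -0.0, 14.6]
force: [0.0, 0.0, 0.6]
grip_width: 0.0874
```

```bash
python3 - <<'E'
from h import *
info((.5134,.1335))
E
```

```text
F [0.162 0.171 0.144] sd [0.55 0.57 0.31] eff [-6.000e-03 -4.283e+01 -9.854e+00 -2.289e+01 -3.137e+00  2.127e+00
 -2.800e-02]
30.0 pos [0.5102 0.1466 0.1225] [-40.05  -0.06  14.61] w 0.0866
q [ 40.2  29.3 -37.3 102.9 -30.7  74.   32.7]
R cols [[0.968, -0.192, -0.163], [0.252, 0.741, 0.622], [0.001, -0.643, 0.766]]
grasp [0.5138 0.1325 0.1347]
tool shift to grasp [-0.2  1.3  0.1]
first level [-0.2  0.8  0.7]  then down [-0.   0.5 -0.5]
```

>>> {"name": "carry_out", "arguments": {"targets": [[[0,1,0.5],[0,0,0]],[[0,0,0],[0,0,0]],[[0,0,0],[0,0,0]],[[0,0,0],[0,0,0]],[[0,0,0],[0,0,0]],[[0,0,0],[0,0,0]],[[0,0,0],[0,0,0]],[[0,0,0],[0,0,0]],[[0,0,0],[0,0,0]],[[0,0,0],[0,0,0]]], "jaw": 0, "squeeze": 6}}

```text
time_s: 31.0
tool_pos: [0.5098, 0.1477, 0.1217]
tool_rot: [-40.0, -0.0, 14.6]
force: [1.6, 0.5, -0.2]
grip_width: 0.0237
```

>>> {"name": "carry_out", "arguments": {"targets": [[[0,0,0],[0,0,0]],[[0,0,0],[0,0,0]],[[0,0,0],[0,0,0]]], "squeeze": 35}}

```text
time_s: 31.3
tool_pos: [0.5098, 0.1477, 0.1217]
tool_rot: [-40.0, -0.0, 14.6]
force: [1.1, -0.1, 0.1]
grip_width: 0.0227
```

>>> {"name": "carry_out", "arguments": {"targets": [[[0,-2,2.4],[0,0,0]],[[0,-4,4.8],[0,0,0]],[[0,-7,8.3],[0,0,0]],[[0,-10,11.9],[0,0,0]],[[0,-13,15.5],[0,0,0]],[[0,-13,15.5],[0,0,0]],[[0,-11,13.1],[0,0,0]],[[0,-8,9.5],[0,0,0]],[[0,-5,6],[0,0,0]],[[0,0,0],[0,0,0]],[[0,0,0],[0,0,0]],[[0,0,0],[0,0,0]]]}}

```text
time_s: 32.5
tool_pos: [0.509, 0.1476, 0.2344]
tool_rot: [-40.0, 0.1, 14.6]
force: [0.0, -0.3, -3.9]
grip_width: 0.023
```

```bash
python3 - <<'E'
from h import *
o=weigh(8); R,g=gpose(o); print(g, np.round(o['qpos'],1)); 
tg=np.array([.456,-.189,.041+.08+.1285]); print((R.T@(tg-g)*1e3).round(1), tg-g)
E
```

```text
F [ 0.209 -0.212 -4.186] sd [0.46 0.28 0.45] eff [ 7.0000e-03 -4.0075e+01 -8.3580e+00 -2.8397e+01 -4.4320e+00  2.3080e+00
 -2.7000e-02]
32.9 pos [0.5095 0.1477 0.2351] [-3.999e+01  1.000e-02  1.462e+01] w 0.0229
[0.51312828 0.13362658 0.24734154] [ 42.2  21.1 -39.2  98.4 -34.   84.1  27. ]
[-136.7 -229.5 -189.8] [-0.05712828 -0.32262658  0.00215846]
```

```bash
python3 - <<'E'
from h import *
from scipy.spatial.transform import Rotation as Ro
o=env.get_obs(); R0=Ro.from_euler('xyz',[-40,0,14.6],degrees=True)
N=20; g0=np.array([.5131,.1336,.2473]); g1=np.array([.456,-.189,.2495])
s=lambda u: u*u*(3-2*u)
a0,a1=[np.arctan2(g[1],g[0]) for g in(g0,g1)]; r0,r1=[np.hypot(*g[:2]) for g in(g0,g1)]
P=g0+.019*R0.as_matrix()[:,1];R=R0;rows=[];yaw=0
for k in range(1,N+1):
    u=s(k/N);a=a0+(a1-a0)*u;r=r0+(r1-r0)*u;dy=np.degrees(a-a0)-yaw
    dy=round(dy*2)/2
    w=np.array([0,-.643,.766])*dy; w=w.round(2)
    Rn=R*Ro.from_rotvec(w,degrees=True); g=np.array([r*np.cos(a),r*np.sin(a),g0[2]+(g1[2]-g0[2])*u])
    Pn=g+.019*Rn.as_matrix()[:,1]; d=(R.as_matrix().T@(Pn-P)*1e3*2).round()/2
    P=P+R.as_matrix()@d/1e3;R=Rn;yaw+=dy; rows.append([d.tolist(),w.tolist()])
print(rows[:10]);print(rows[10:]);print(P-.019*R.as_matrix()[:,1],R.as_euler('xyz',degrees=True))
E
```

```text
[[[-0.0, -2.0, -1.5], [-0.0, 0.32, -0.38]], [[-1.0, -5.5, -4.5], [-0.0, 0.32, -0.38]], [[-0.5, -8.5, -7.5], [-0.0, 0.96, -1.15]], [[-1.5, -11.5, -9.0], [-0.0, 0.96, -1.15]], [[-2.0, -13.5, -11.5], [-0.0, 1.29, -1.53]], [[-2.0, -15.5, -13.0], [-0.0, 1.29, -1.53]], [[-2.0, -17.0, -14.0], [-0.0, 1.61, -1.92]], [[-2.5, -18.5, -15.0], [-0.0, 1.61, -1.92]], [[-2.5, -18.5, -15.5], [-0.0, 1.93, -2.3]], [[-2.5, -19.0, -16.0], [-0.0, 1.61, -1.92]]]
[[[-2.5, -19.0, -15.5], [-0.0, 1.93, -2.3]], [[-2.5, -19.0, -15.5], [-0.0, 1.61, -1.92]], [[-2.5, -17.5, -14.5], [-0.0, 1.61, -1.92]], [[-2.5, -16.5, -13.5], [-0.0, 1.61, -1.92]], [[-2.0, -15.0, -12.5], [-0.0, 1.61, -1.92]], [[-1.5, -13.0, -11.0], [-0.0, 0.96, -1.15]], [[-1.5, -10.5, -8.5], [-0.0, 1.29, -1.53]], [[-1.0, -8.0, -7.0], [-0.0, 0.64, -0.77]], [[-0.5, -5.0, -4.0], [-0.0, 0.64, -0.77]], [[-0.5, -2.0, -1.5], [0.0, -0.0, 0.0]]]
[ 0.45581321 -0.18892438  0.2495759 ] [-3.99998064e+01 -1.05312547e-02 -2.24386864e+01]
```

>>> {"name": "carry_out", "arguments": {"targets": [[[0,-2,-1.5],[0,0.32,-0.38]],[[-1,-5.5,-4.5],[0,0.32,-0.38]],[[-0.5,-8.5,-7.5],[0,0.96,-1.15]],[[-1.5,-11.5,-9],[0,0.96,-1.15]],[[-2,-13.5,-11.5],[0,1.29,-1.53]],[[-2,-15.5,-13],[0,1.29,-1.53]],[[-2,-17,-14],[0,1.61,-1.92]],[[-2.5,-18.5,-15],[0,1.61,-1.92]],[[-2.5,-18.5,-15.5],[0,1.93,-2.3]],[[-2.5,-19,-16],[0,1.61,-1.92]]]}}

```text
time_s: 33.9
tool_pos: [0.5116, -0.0236, 0.2361]
tool_rot: [-40.0, -0.0, -4.2]
force: [0.6, -0.2, -4.0]
grip_width: 0.0226
```

>>> {"name": "carry_out", "arguments": {"targets": [[[-2.5,-19,-15.5],[0,1.93,-2.3]],[[-2.5,-19,-15.5],[0,1.61,-1.92]],[[-2.5,-17.5,-14.5],[0,1.61,-1.92]],[[-2.5,-16.5,-13.5],[0,1.61,-1.92]],[[-2,-15,-12.5],[0,1.61,-1.92]],[[-1.5,-13,-11],[0,0.96,-1.15]],[[-1.5,-10.5,-8.5],[0,1.29,-1.53]],[[-1,-8,-7],[0,0.64,-0.77]],[[-0.5,-5,-4],[0,0.64,-0.77]],[[-0.5,-2,-1.5],[0,0,0]],[[0,0,0],[0,0,0]],[[0,0,0],[0,0,0]]]}}

```text
time_s: 35.1
tool_pos: [0.4619, -0.1746, 0.2377]
tool_rot: [-40.0, -0.0, -22.3]
force: [0.4, -0.3, -4.6]
grip_width: 0.023
```

```bash
python3 - <<'E'
from h import *
o=weigh(6); R,g=gpose(o); print(g, np.round(o['qpos'],1)); 
tg=np.array([.456,-.189,.041+.08+.1285]); print((R.T@(tg-g)*1e3).round(1), tg-g)
cs={n:env.get_calibration(n) for n in("scene","top")}
from scipy.spatial.transform import Rotation as Ro
ims={n:env.read_camera(n) for n in cs}
for n in cs: cv2.imwrite(f"pics/{n}12.png",ims[n][:,:,::-1])
for n in cs:
    for q in blobs(green(ims[n])): print(n,q[1],q[2])
a=cv2.imread("pics/scene12.png")[70:270,80:330]; b=cv2.imread("pics/top12.png")[100:300,180:430]
cv2.imwrite("pics/c12.png",cv2.resize(np.hstack([a,b]),(800,320),interpolation=cv2.INTER_CUBIC))
E
```

```text
F [ 0.246  0.105 -4.294] sd [0.24 0.39 0.34] eff [ 4.8000e-02 -3.8881e+01 -3.7220e+00 -2.8356e+01 -4.1820e+00  2.7690e+00
 -2.7000e-02]
35.4 pos [ 0.4616 -0.1751  0.2375] [-4.000e+01 -1.000e-02 -2.238e+01] w 0.0229
[ 0.45607832 -0.18858208  0.24975999] [ 68.2  14.2 -22.7 103.3 -39.6  87.8  33.2]
[ 0.1 -0.2 -0.5] [-7.83246779e-05 -4.17924911e-04 -2.59990608e-04]
scene [158.49193548 102.95967742] 124
scene [164.47191011 134.85393258] 89
scene [306.33184855 220.00445434] 449
top [198.10277778 196.64166667] 360
top [366.22222222 195.16296296] 135
top [354.13084112 204.48130841] 214
```

View pics/c12.png

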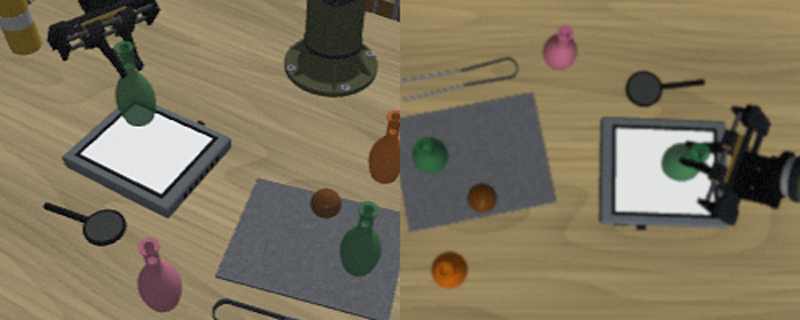

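```bash
python3 - <<'E'
from h import *
from scipy.spatial.transform import Rotation as Ro
cs={n:env.get_calibration(n) for n in("scene","top")}; ims={n:load(f"pics/{n}12.png") for n in cs}
G={n:green(ims[n]) for n in cs}; reg={"scene":(slice(80,160),slice(130,190)),"top":(slice(160,240),slice(325,395))}
S=4
def rend(c,p):
    m=np.zeros((384*S,512*S),np.uint8); R=Ro.from_rotvec([p[3],p[4],0]).as_matrix(); piv=np.array([p[0],p[1],p[2]+.1285])
    V=[proj(c,(P-[0,0,.1285])@R.T+piv) for P in vase(0,0,0)]
    for a,b in zip(V,V[1:]): cv2.fillConvexPoly(m,cv2.convexHull(np.r_[a,b].astype(np.float32)*S+S/2.).astype(np.int32),255)
    return cv2.resize(m,(512,384),interpolation=cv2.INTER_AREA)/255.
dark={n:(ims[n].max(2)<62) for n in cs}  # gripper occluder: ignore
def f(q):
    p=np.array(q)*[.01,.01,.01,.1,.1]+[.456,-.189,.121,0,0]; e=0
    for n in cs:
        r=reg[n]; d=(rend(cs[n],p)-G[n])**2; d[dark[n]&(G[n]==0)]=0; e+=d[r].sum()
    return e
r=minimize(f,np.zeros(5),method="Nelder-Mead",options=dict(initial_simplex=np.r_[np.zeros((1,5)),np.eye(5)*.7],maxiter=500,xatol=.01,fatol=.1))
p=r.x*[.01,.01,.01,.1,.1]+[.456,-.189,.121,0,0]; print('x,y,foot z',p[:3].round(4),'tilt deg',np.degrees(p[3:]).round(1),f(np.zeros(5)),r.fun)
t=[]
for n in cs:
    o=ims[n].copy()
    m=(rend(cs[n],[.456,-.189,.121,0,0])>.5).astype(np.uint8); big=cv2.resize(o[reg[n]][:,:,::-1],None,fx=5,fy=5,interpolation=cv2.INTER_CUBIC)
    k=cv2.findContours(cv2.resize(m[reg[n]],None,fx=5,fy=5,interpolation=cv2.INTER_NEAREST),0,2)[0]; cv2.drawContours(big,k,-1,(0,0,255),1); t.append(big)
cv2.imwrite("pics/c13.png",np.hstack([cv2.resize(b,(390,400)) for b in t]))
E
```

```text
x,y,foot z [ 0.4546 -0.1883  0.1254] tilt deg [-5.2  2.8] 745.557385620915 686.281291810842
```

View pics/c13.png

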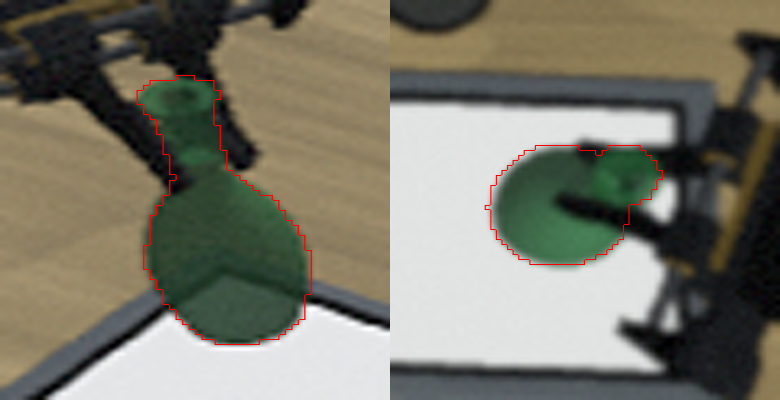

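The overlay of an upright vase 80 mm above the screen's centre matches the picture in both views. Handing in.

```bash
python3 - <<'E'
from h import *
o=weigh(3); print(np.abs(o['joint_velocities']).max())
c=env.get_calibration("top"); d=env.outline_of("top","paperweight"); print([(round(q['p'],2),np.round(q['xy'],1)) for q in d])
print(env.sign_off())
E
```

```text
F [ 0.238  0.161 -4.355] sd [0.32 0.34 0.28] eff [-3.7000e-02 -3.8883e+01 -3.7680e+00 -2.8346e+01 -4.1840e+00  2.7700e+00
 -2.7000e-02]
35.65 pos [ 0.4615 -0.1754  0.2375] [-4.000e+01 -1.000e-02 -2.242e+01] w 0.023
0.0802311962721862
[(0.56, array([232.3, 225.3]))]
the job is handed in; nothing more can be done
None
```

I lifted both vases off the mat. The one nearer the viewer weighed about 4.2 N (0.42 kg) and the other about 2.1 N (0.21 kg). The lighter vase stands on the mat, let go. The heavier one is held over the viewer's screen, and I handed the job in at 35.7 s.

**Last checks:**
- **Position:** the arm's pose puts the vase within about 0.5 mm of the screen's centre, with its foot about 80 mm above it. The pictures' calibration is good to about 2 mm.
- **Upright and still:** the outline of an upright vase at that pose matches both camera pictures. The wrist still reads 4.3 N down, the grip is 23 mm on the neck, and the arm is at rest.
- **Other things:** the lighter vase still looks upright in the last picture. The paperweight shows no real movement from the start. I did not check the jacks, analyser and paddle beyond seeing nothing out of place.

**What disagreed or went wrong:**
- **First grasp:** coming straight down, the fingers caught the lip (31 mm opening). I let go without lifting, and the vase did not shift. I then gripped the neck with the tool tilted 50°.
- **Set-down force:** when I put the heavier vase back on the mat it was pressed with about 4 N beyond contact before I released it.
- **Outline fit:** an automatic fit on the final pictures gave about 5° of tilt and a foot 4 mm higher. I put that down to the green mask failing where the lit screen shows through the glass, because the upright outline matches. I did not confirm it another way.

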